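Finish a pinwheel layer of slide cases and hold the squaring arm wound to its stop

TASK

Finish the layer of slide cases in the banding nest: lay the two spare cases in the two empty places so that the four make a pinwheel, the end of each against the side of the next with a square gap in the middle; there is glass inside, so do not drop them. With both laid and let go, take the sprung squaring arm by its upright knob, swing it forward against its spring until it meets its stop and squares the layer, and finish still holding it there by the knob, for it flies back if let go and a colleague now threads the band. Leave the other things where they are.

Things in the scene. Friction and masses are not known exactly. Their poses are not given: they have to be found in the camera images.
- banding_nest: banding nest, fixed: aluminium base plate 200 x 184 x 8 mm with a black slab 112 x 112 mm, top 16 mm above the table, crossed by two 14 mm wide channels that cases bridge. Origin at table height under the slab's middle; x to the far fence, y to the left. Fences 10 mm thick, tops at 40 mm: faces at x = +56 (far) and y = -56 mm (right); near and left are open. Arm pivot at the near left corner
- slab_centre (a point): middle of the slab's top and of the pinwheel, 16 mm above the table. The layer is 110 x 110 mm about it; the square gap in its middle, 50 x 50 mm, leaves room for a finger on the inner side of the near and the left case
- near_slot (a point): centre of the empty near place on the slab's top (x -40, y -15, z 16 mm in the nest); the case there lies along the nest's y, its inner side facing the gap from y -25 to +25 mm
- left_slot (a point): centre of the empty left place on the slab's top (x -15, y +40, z 16 mm in the nest); the case there lies along the nest's x, its inner side facing the gap from x -25 to +25 mm; a few mm too far left is put right by the arm
- spare_case_1: slide case, a closed rigid plastic box 80 x 30 x 36 mm (x, y, z), white below, grey lid, about 0.12 kg; origin at the centre of its underside, same if turned half round. Starts on the table
- spare_case_2: slide case, a closed rigid plastic box 80 x 30 x 36 mm (x, y, z), white below, grey lid, about 0.12 kg; origin at the centre of its underside, same if turned half round. Starts on the table
- far_case: slide case, a closed rigid plastic box 80 x 30 x 36 mm (x, y, z), white below, grey lid, about 0.12 kg; origin at the centre of its underside, same if turned half round. Laid already by the far fence, along the nest's y; its place is x +40, y +15 mm in the nest, it lies up to 7 mm too far left, which the arm puts right
- right_case: slide case, a closed rigid plastic box 80 x 30 x 36 mm (x, y, z), white below, grey lid, about 0.12 kg; origin at the centre of its underside, same if turned half round. Laid already by the right fence, along the nest's x; its place is x +15, y -40 mm in the nest, it lies up to 1 mm short of it
- squaring_arm (a joint): angle of the squaring arm, rad: 0 at rest, swung out to the left; turns about the upright axis through pivot_axis, clockwise from above, to its stop at 1.25, where it lies along the layer's left side with its pad face at nest y = +56.5 mm. A torsion spring pushes it back, about 3 N at the knob at rest, 7 N at the stop; let go, it returns to 0
- pivot_axis (a point): point on the arm's upright axis, at x -82, y +66 mm in the nest, 38.5 mm above the table; the pivot body here is 26 mm across and reaches 59 mm above the table, the arm's bar 45.5 mm
- swing_knob: black upright round knob at the arm's free end, 16 mm thick above a 21 mm collar 6 mm high, 47 mm high in all; origin at the centre of its underside, 45.5 mm above the table, 128 mm from the pivot axis; it turns freely on its stem (nearly half a turn each way). At the stop it stands at x +46, y +82 mm in the nest (at rest x -57, y +192)
- cover_slip_box: bystander: small flat box 31 x 31 x 15 mm
- timer: bystander: bench timer 58 x 66 x 20 mm
- lens_loupe: bystander: black eye loupe, 39 mm across, 28 mm high
- tape_roll: bystander: roll of label tape 62 x 71 x 19 mm
Not all that is in view belongs to the job. What is shaped like the spare_case_1 but blue or purple is not meant.

How it is judged:
By the outcome, as a careful person would: the job done as asked, in the order asked, and still so for the second after the job is handed in, while the arm keeps its last pose, push and grip.
It also fails if it takes over 72 s, if anything falls off the work surface, if the arm or the gripper's body presses on something with over 40 N, if the wrist force passes 120 N, or if a joint passes its speed limit or range.

ROBOT

A 6-joint arm with a two-finger parallel gripper is mounted at the origin on a cart in front of the work surface, level with it; the furniture and walls round the work are solid. World frame = base frame: x ahead of the robot, y to its left, z up, the work surface at z = 0. Lengths are in m, angles in rad, forces in N, time in s.
With the tool pointing down it reaches from about 0.3 to 0.775 m from the base axis. Payload 14.6 kg.
Tool frame: the origin (TCP) lies midway between the tips of the shut fingers; the grasp point (between the pads) lies robot.grip_depth behind it (robot.grip_depth is the distance from the TCP to the grasp point, in m); z points along the fingers, y is the line along which they close (so a half turn about z gives the same grasp; the last joint's range is limited). The gripper opens to 94 mm and grips with 3 to 60 N. Pads are 16 mm wide; open, the fingers measure 119 mm over their backs; the gripper's body (75 mm by 177 mm) begins 78 mm behind the grasp point.
Start: joints at [-1.355, 0.3, 1.521, -0, 1.321, -0.067], TCP at [0.153, -0.528, 0.205] pointing down, gripper open.
Joint ranges: [-3.03, 3.03], [-0.79, 2.21], [0.23, 2.52], [-1.04, 4.18], [0, 3.07], [-2.55, 2.55]. Speed limits (rad/s): [2.22, 2.22, 2.57, 3.14, 3.14, 3.14].

INTERFACE

Orientations are given as a unit quaternion [w, x, y, z].
In Python, from bench import robot, optics gives the robot as it stands. Calls block until the motion is done:
- robot.goto(position, orientation): joint-space move of the TCP to a pose.
- robot.movel(position, velocity=0.15, attitude=None, threshold=None): straight line of the TCP; attitude=None keeps the orientation; velocity is the mean speed in m/s. With threshold (N) it stops when the force on the tool has changed by that much, and returns True; else False.
- robot.move_j(angles): joint-space move.
- robot.release() and robot.close(grasp_force=None): open the fingers fully, or close them until they stop; grasp_force is the grip in N (None keeps the last).
- robot.pause(seconds).
- robot.inverse_kinematics(position, orientation): joint angles nearest the present ones, or None.
- robot.get_state(): the state.
- optics.camera(name): name is "scene" or "top" or "wrist"; returns a dict with "pixels" (384x512x3 uint8, red, green, blue), "fov_y" (degrees; the focal length in pixels is half the picture's height over the tangent of half this angle, whatever the lens; pixels are square), "cx", "cy" (the principal point, pixels), "T" (4x4, takes a point from camera to world coordinates). Camera axes: x right, y down, z forward; pixel columns grow to the right and rows downward; lengths in m; the calibration is good to about 2 mm. A picture is of the moment at which its call begins. There is no depth.
A pose or a line that the arm cannot do raises robot.Unreachable and nothing moves.
- robot.hand_in(): hands the job in; it is judged then, once.
The state is a dict: "t": time; "qpos": joint angles; "joint_velocities": joint speeds; "effort": joint torques, N m; "eef_pos": TCP position; "tcp_rot": TCP orientation; "ft_force": force on the tool from outside, world axes, zero at the start; "moment": the same for the moment, N m; "grip_width": finger opening in m; "grasp_force": force on a finger pad.
Only numpy, scipy, OpenCV 4.12 (cv2) and the standard library are available. Lean on these libraries where they do the work, as an engineer would, in place of code of your own. Each camera call takes 0.05 s, during which the arm holds its last target. There are 200 camera calls.

## Working session

There is one attempt and no reset: what is moved stays moved. The work goes in short steps, each a Python script; the robot and the scene stay as the last script left them, time stands still between calls to the robot, and variables do not carry over. Pictures are saved under pics/ and viewed, at most 10 in all, crops included, and the job is handed in when it is done.

```bash
ls; mkdir -p pics; python3 - <<'E'
from bench import robot, optics
import cv2,numpy as np
for n in("scene","top"):
    c=optics.camera(n); cv2.imwrite(f"pics/{n}0.png",c["pixels"][:,:,::-1]); np.savez(f"pics/{n}0.npz",**c)
    print(n,c["fov_y"],c["cx"],c["cy"],np.round(c["T"],3).tolist())
print(robot.grip_depth,robot.get_state())
a=cv2.imread("pics/top0.png");cv2.imwrite("pics/top0b.png",cv2.resize(a,(800,600),interpolation=cv2.INTER_CUBIC))
a=cv2.imread("pics/scene0.png");cv2.imwrite("pics/scene0b.png",cv2.resize(a,(800,600),interpolation=cv2.INTER_CUBIC))
E
```

```text
pics
scene 52.36773411937239 262.1088494232863 187.84959929771927 [[-0.647, -0.476, 0.596, -0.068], [-0.762, 0.396, -0.512, 0.56], [0.007, -0.786, -0.619, 0.749], [0.0, 0.0, 0.0, 1.0]]
top 42.50530858796107 263.7101723424945 191.36828019859593 [[-0.001, -0.99, 0.143, 0.34], [-1.0, 0.001, 0.004, 0.004], [-0.004, -0.143, -0.99, 1.53], [0.0, 0.0, 0.0, 1.0]]
0.0188 {'t': 0.1, 'qpos': array([-1.35458768e+00,  3.00434452e-01,  1.52152047e+00,  7.85510370e-06,
        1.32069159e+00, -6.66242934e-02]), 'joint_velocities': array([ 0.00037706, -0.00050781, -0.00062901,  0.00169481, -0.00020446,
        0.00039922]), 'effort': array([ 1.60137799e-03, -5.32643044e+01, -3.53283906e+01,  7.09547242e-02,
        2.34884291e-02, -5.12893621e-05]), 'eef_pos': array([ 0.15342831, -0.52792202,  0.20493207]), 'tcp_rot': array([-5.25737700e-04,  9.90017344e-01,  1.40944601e-01, -3.55790443e-05]), 'ft_force': array([ 0.61714268, -0.86039537,  0.13833832]), 'moment': array([ 0.00502446, -0.01277743, -0.01761153]), 'grasp_force': 0.0, 'grip_width': 0.09401293898914173}
```

View pics/top0b.png

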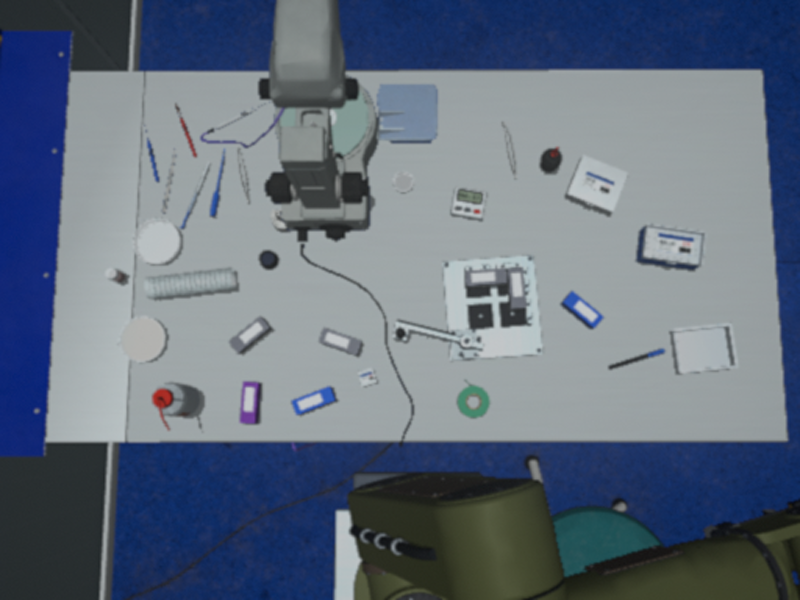

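View pics/scene0b.png

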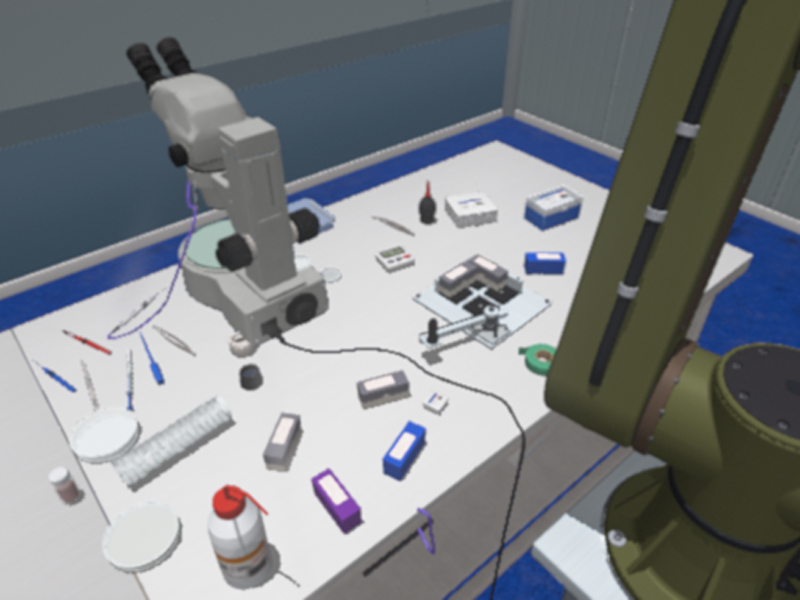

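The top view shows the two grey spare cases at (250,335) and (341,341). The nest is at about (492,307), with cases laid far and right, and the knob is at (402,331). The blue and purple cases are distractors. Next I'll get rough positions and closer wrist views.

```bash
cat > h.py <<'E'
from bench import robot, optics
import cv2,numpy as np
def cast(c,uv,z):
    uv=np.atleast_2d(np.asarray(uv,float)); f=192/np.tan(np.radians(float(c["fov_y"]))/2)
    T=np.asarray(c["T"]); d=np.c_[(uv[:,0]-c["cx"])/f,(uv[:,1]-c["cy"])/f,np.ones(len(uv))]@T[:3,:3].T
    return (T[:3,3]+d*((z-T[2,3])/d[:,2])[:,None])[:,:2]
def quat(yaw):  # tool down, finger line (tool y) at angle such that tool x is at yaw
    return [0,np.cos(yaw/2),np.sin(yaw/2),0]
def snap(name,out):
    c=optics.camera(name); np.savez(f"pics/{out}.npz",**c)
    cv2.imwrite(f"pics/{out}.png",cv2.resize(c["pixels"][:,:,::-1],(800,600),interpolation=cv2.INTER_CUBIC)); return c
E
python3 - <<'E'
from h import *
c=np.load("pics/top0.npz")
for n,p,z in [("c1",(250,335),.036),("c2",(341,341),.036),("nest",(492,307),.008),("knob",(402,331),.09),("piv",(468,340),.059),("scope",(310,230),.05)]:
    print(n,cast(c,np.array(p)/1.5625,z).round(3))
for i,(x,y) in enumerate([(.34,.19),(.38,-.05)]):
    robot.goto([x,y,.36],quat(0 if i else 0))
    w=snap("wrist",f"w{i}"); print(w["fov_y"],np.round(w["T"],3).tolist(),robot.get_state()["qpos"].round(2),robot.get_state()["t"])
E
```

```text
c1 [[0.486 0.325]]
c2 [[0.474 0.147]]
nest [[ 0.544 -0.15 ]]
knob [[0.488 0.028]]
piv [[ 0.473 -0.098]]
scope [[0.691 0.21 ]]
69.38192050546586 [[-0.0, -0.971, -0.24, 0.41], [-1.0, 0.0, -0.001, 0.189], [0.001, 0.24, -0.971, 0.538], [0.0, 0.0, 0.0, 1.0]] [ 0.41 -0.15  1.65 -0.    1.64  1.99] 2.825
69.38192050546586 [[0.0, -0.971, -0.239, 0.45], [-1.0, -0.0, -0.0, -0.05], [0.0, 0.239, -0.971, 0.539], [0.0, 0.0, 0.0, 1.0]] [-0.22 -0.16  1.66  0.    1.64  1.35] 3.8333
```

View pics/w0.png

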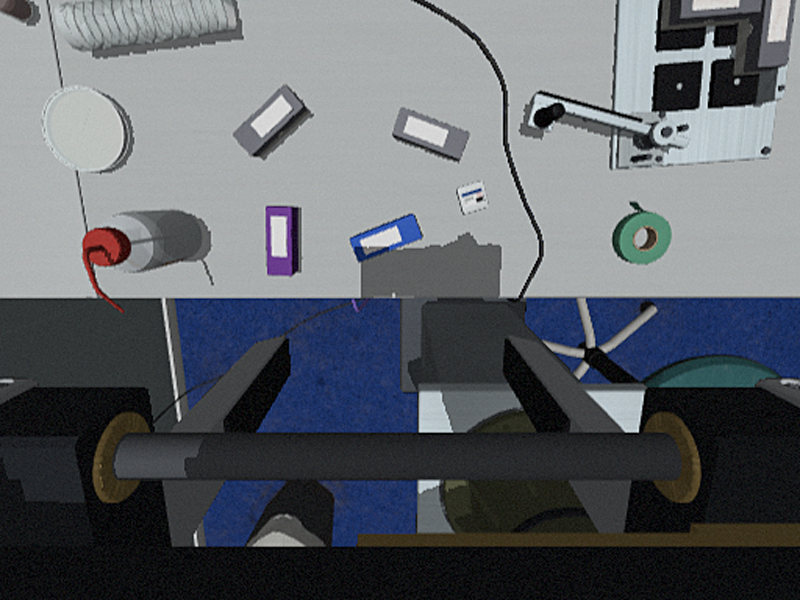

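View pics/w1.png

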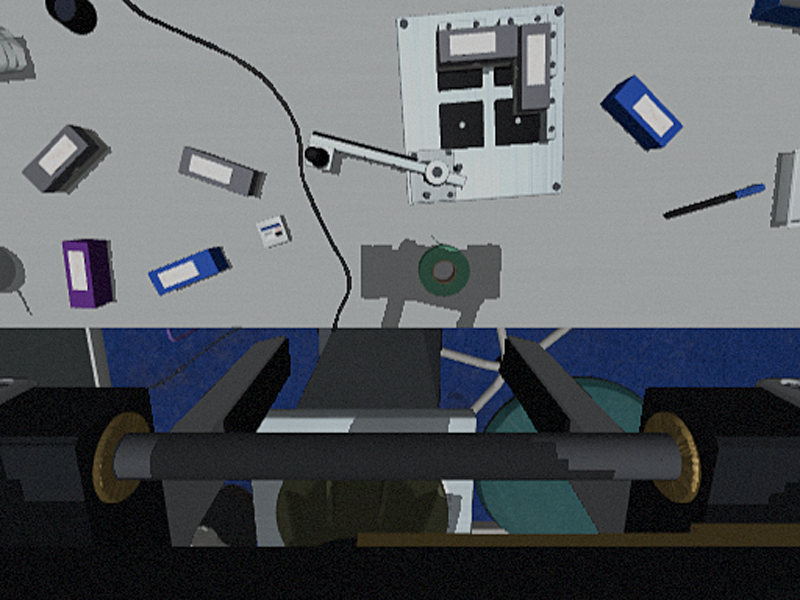

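Wrist views: spare cases at (270,120) and (430,133) in w0; nest plate corners at (400,15), (563,5), (560,190), (412,203) in w1. I'll move closer and measure.

```bash
python3 - <<'E'
from h import *
for n,x,y in [("c1",.41,.325),("c2",.40,.147),("nest",.45,-.12)]:
    robot.goto([x,y,.22],quat(0)); c=snap("wrist","z"+n)
    if n=="nest": continue
    p=c["pixels"].astype(int); hsv=cv2.cvtColor(c["pixels"],cv2.COLOR_RGB2HSV)
    # label+lid: lid grey mid value, label bright enclosed
    u,v=None,None
    f=192/np.tan(np.radians(c["fov_y"])/2)
    g=np.array([x+.08,y,.036]); q=np.linalg.inv(c["T"])@np.r_[g,1]; print(n,"expect px",f*q[0]/q[2]+c["cx"],f*q[1]/q[2]+c["cy"],hsv[int(f*q[1]/q[2]+c["cy"])-40:int(f*q[1]/q[2]+c["cy"])+41:8,int(f*q[0]/q[2]+c["cx"])].tolist())
print(robot.get_state()["t"])
a=[cv2.imread(f"pics/z{n}.png") for n in("c1","c2")]
cv2.imwrite("pics/both.png",np.vstack([i[:300] for i in a]))
E
```

```text
c1 expect px 252.654753469298 116.16075687078377 [[83, 7, 147], [90, 5, 144], [98, 7, 144], [115, 18, 86], [150, 1, 179], [30, 3, 176], [60, 3, 187], [0, 0, 53], [98, 7, 145], [70, 5, 147], [75, 7, 146]]
c2 expect px 253.3939310338739 116.17736508411417 [[90, 7, 152], [98, 7, 150], [100, 5, 153], [98, 7, 149], [90, 11, 144], [30, 1, 185], [120, 1, 185], [113, 21, 107], [90, 3, 150], [90, 7, 147], [90, 5, 147]]
7.275
```

View pics/both.png

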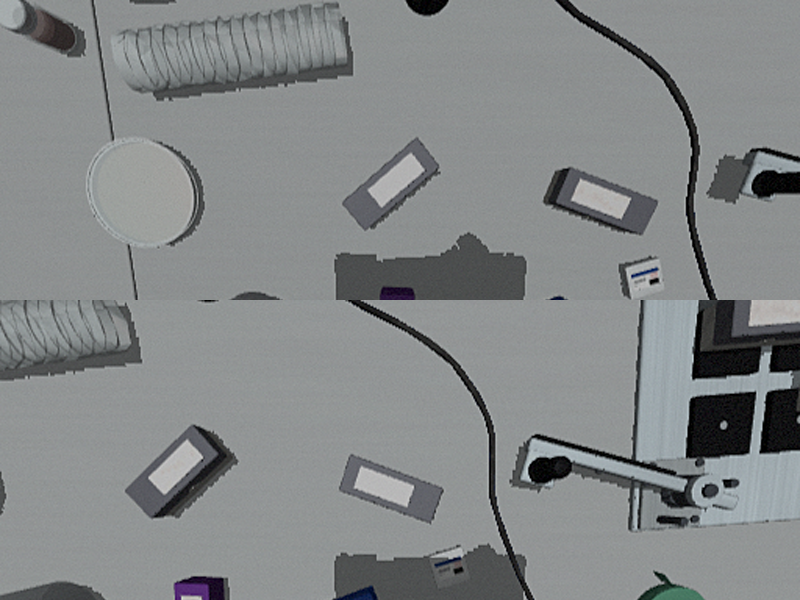

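View pics/znest.png

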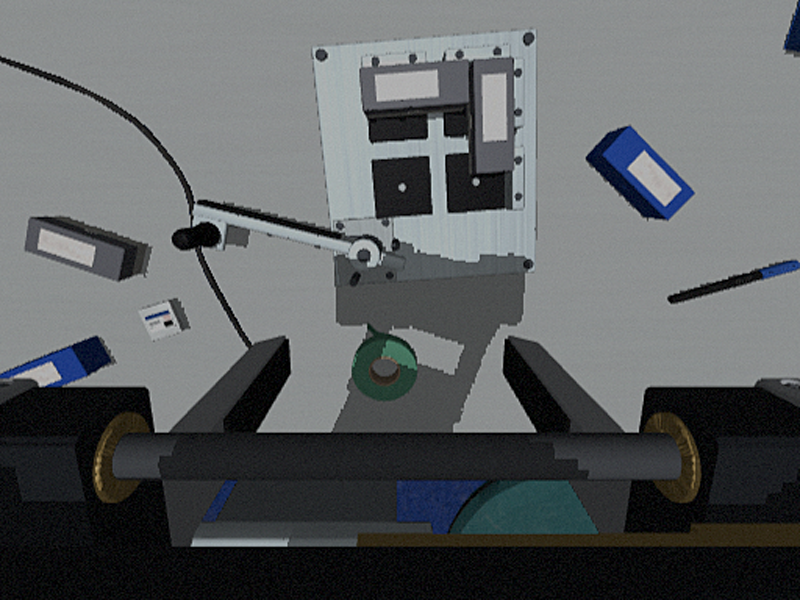

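The crops show lid c1 centred near (391,184) and lid c2 near (391,189). In the nest picture, the near black slab squares span (373..432,156..217) and (446..510,153..215), and the laid lids are at (415,88) and (492,115). Now I'll measure them.

```bash
cat >> h.py <<'E'
def lids(c,z,near=None,tol=.06):
    """grey lids incl. label -> centre, yaw of long axis, size at height z"""
    h=cv2.cvtColor(cv2.GaussianBlur(c["pixels"],(3,3),0),cv2.COLOR_RGB2HSV)
    m=((h[...,1]>11)&(h[...,1]<45)&(h[...,0]>104)&(h[...,0]<130)&(h[...,2]>60)&(h[...,2]<135)).astype(np.uint8)
    m=cv2.morphologyEx(m,cv2.MORPH_OPEN,np.ones((2,2)));out=[]
    for k in cv2.findContours(m,cv2.RETR_EXTERNAL,cv2.CHAIN_APPROX_NONE)[0]:
        if cv2.contourArea(k)<400: continue
        w=cast(c,k[:,0],z)
        (cc,s,_)=r=cv2.minAreaRect((w*1000).astype(np.float32)); b=cv2.boxPoints(r)
        e=max((b[1]-b[0],b[2]-b[1]),key=np.linalg.norm); yaw=np.arctan2(e[1],e[0])%np.pi
        if near is None or np.hypot(cc[0]/1e3-near[0],cc[1]/1e3-near[1])<tol: out.append((np.array(cc)/1e3,yaw,sorted(s)))
    return out
def slab(c):
    g=cv2.cvtColor(c["pixels"],cv2.COLOR_RGB2GRAY);m=(g<62).astype(np.uint8);out=[]
    for k in cv2.findContours(m,cv2.RETR_EXTERNAL,cv2.CHAIN_APPROX_NONE)[0]:
        w=(cast(c,k[:,0],.016)*1000).astype(np.float32);r=cv2.minAreaRect(w)
        if 40<min(r[1]) and max(r[1])<60 : out.append((np.round(r[0],1).tolist(),np.round(r[1],1).tolist(),round(r[2],1)))
    return out
E
python3 - <<'E'
from h import *
for n in("zc1","zc2","znest"):
    c=np.load(f"pics/{n}.npz"); print(n)
    for z in(.036,.052):
        for l in lids(c,z): print(z,(l[0]*1e3).round(1),np.degrees(l[1]).round(1),np.round(l[2],1))
    print(slab(c))
E
```

```text
zc1
0.036 [228.5 553.7] 91.6 [24.9 77.1]
0.036 [473.4 150.8] 69.8 [29.9 79.6]
0.036 [486.2 327.7] 129.6 [30.5 79.2]
0.052 [239.6 543.6] 91.6 [23.8 73.7]
0.052 [473.7 158.4] 69.8 [28.6 76.1]
0.052 [486.  327.5] 129.6 [29.2 75.7]
[]
zc2
0.036 [220.7 378.5] 90.0 [23.6 74.9]
0.036 [473.2 150.2] 70.3 [29.5 79.6]
0.036 [486.6 327. ] 130.3 [29.3 79.8]
0.052 [231.8 368.3] 90.0 [22.6 71.6]
0.052 [473.1 150. ] 70.3 [28.2 76.1]
0.052 [485.8 319.1] 130.3 [28.  76.3]
[([522.6, -120.9], [54.1, 53.2], 4.3)]
znest
0.036 [ 269.2 -342.2] 90.1 [23.7 97.3]
0.036 [473.5 149.3] 70.7 [29.3 79. ]
0.036 [ 577.9 -198.7] 4.1 [34.8 83. ]
0.036 [ 603. -134.] 94.3 [36.4 82.4]
0.052 [ 280.3 -332.3] 90.1 [22.6 93. ]
0.052 [475.5 137.5] 70.7 [28.  75.5]
0.052 [ 575.3 -195.2] 4.1 [33.3 79.4]
0.052 [ 599.4 -133.4] 94.3 [34.8 78.8]
[([525.6, -124.2], [48.6, 48.8], 4.3)]
```

```bash
python3 - <<'E'
from h import *
robot.goto([.482,-.155,.20],quat(.075)); c=snap("wrist","zn2")
for l in lids(c,.052): print((l[0]*1e3).round(1),np.degrees(l[1]).round(1),np.round(l[2],1))
print(slab(c)); f=192/np.tan(np.radians(c["fov_y"])/2)
q=np.linalg.inv(c["T"])@np.r_[.559,-.153,.03,1]; u,v=f*q[0]/q[2]+c["cx"],f*q[1]/q[2]+c["cy"]; print(u,v,c["T"][:3,3])
u0,v0=int(u)-90,max(0,int(v)-75); print(u0,v0)
cv2.imwrite("pics/zn2c.png",cv2.resize(c["pixels"][v0:v0+150,u0:u0+180,::-1],None,fx=4,fy=4,interpolation=cv2.INTER_CUBIC))
E
```

```text
[ 340.3 -357.9] 94.4 [ 22.8 103.5]
[473.2 123.9] 70.8 [28.2 51.5]
[ 575.7 -193.5] 4.0 [30.  79.5]
[ 596.9 -133.8] 94.4 [27.8 78.9]
[]
256.8664001267258 117.97143438146966 [ 0.55245668 -0.14947213  0.37775226]
166 42
```

View pics/zn2c.png

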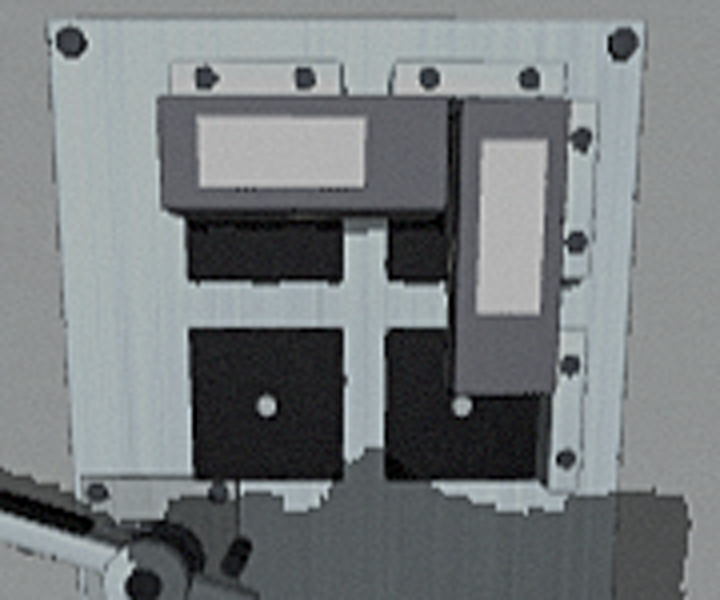

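```bash
python3 - <<'E'
from h import *
c=np.load("pics/zn2.npz")
px=lambda p:(np.array(p,float)+.5)/4-.5+[166,42]
P=px([(343,327),(188,327),(343,478),(193,478),(387,327),(387,478),(541,478)])
N=np.array([(-7,7),(-7,56),(-56,7),(-56,56),(-7,-7),(-56,-7),(-56,-56)],float)
def fit(N,W):
    n,w=N.mean(0),W.mean(0);a=(N-n)@[1,1j];b=(W-w)@[1,1j];th=np.angle((b*a.conj()).sum())
    R=np.array([[np.cos(th),-np.sin(th)],[np.sin(th),np.cos(th)]]);t=w-R@n;return R,t,th,W-(N@R.T+t)
R,t,th,e=fit(N,cast(c,P,.016)*1e3);print("origin",t.round(1),np.degrees(th).round(2),e.round(1).tolist())
for l in lids(c,.052)[2:]: print("lid nest",((l[0]*1e3-t)@R).round(1),np.degrees(l[1]-th))
for n,p in [("right",[(460,97),(567,97),(557,394),(453,394)]),("far",[(157,97),(447,97),(445,208),(163,208)])]:
    print(n,((cast(c,px(p),.052)*1e3-t)@R).round(1).tolist())
print("knob pred",R@[-57,192]+t)
# top camera check
d=np.load("pics/top0.npz")
for l in lids(d,.052): print("top",(l[0]*1e3).round(1),np.degrees(l[1]).round(1),np.round(l[2],1))
for l in lids(d,.036): print("top",(l[0]*1e3).round(1),np.degrees(l[1]).round(1),np.round(l[2],1))
E
```

```text
origin [ 560.3 -153.2] 4.69 [[-0.6, 0.0], [-0.4, 0.1], [0.4, 0.5], [0.7, 0.5], [-0.7, 0.1], [0.4, 0.1], [0.2, -1.3]]
lid nest [ 12.  -41.5] -0.6699365190624922
lid nest [38.1 16.3] 89.67430751958432
right [[52.9, -25.5], [52.7, -54.5], [-26.8, -54.9], [-26.6, -24.9]]
far [[53.3, 56.9], [52.9, -21.9], [24.3, -21.8], [24.8, 56.6]]
knob pred [487.82936241  33.54207636]
```

```bash
cat >> h.py <<'E'
TH=np.radians(4.35); O=np.array([.5593,-.1532])
RN=np.array([[np.cos(TH),-np.sin(TH)],[np.sin(TH),np.cos(TH)]])
W=lambda x,y,z:[*(O+RN@[x/1e3,y/1e3]),z]
def pick(c,yaw,off):
    p=np.array(c)+off*np.array([np.cos(yaw),np.sin(yaw)])
    robot.goto([*p,.12],quat(yaw)); robot.movel([*p,.0035],.1,threshold=8)
    robot.close(20); s=robot.get_state(); print("grip",s["grip_width"],s["grasp_force"],s["eef_pos"].round(4))
    robot.movel([*p,.15],.12)
def seek(to,thr,v=.01):
    r=robot.movel(to,v,threshold=thr); s=robot.get_state(); print("seek",r,((s["eef_pos"][:2]-O)@RN*1e3).round(2),s["eef_pos"][2].round(4),s["ft_force"].round(1),round(s["t"],1)); return s["eef_pos"]
E
python3 - <<'E'
from h import *
pick([.4733,.1502],np.radians(70.2),.006)
print(robot.get_state()["grip_width"])
yaw=TH+np.pi/2
robot.goto(W(-43.5,-7.5,.15),quat(yaw))
robot.movel(W(-43.5,-7.5,.026),.1)
seek(W(-43.5,-7.5,.0185),4)
E
```

```text
grip 0.03003149591626256 19.999194145202637 [0.4753 0.1559 0.0035]
0.0299579857630925
seek True [-43.54  -7.47] 0.0195 [-1.5  0.   4.9] 15.8
```

```bash
python3 - <<'E'
from h import *
p=robot.get_state()["eef_pos"]; x,y=(p[:2]-O)@RN*1e3
robot.movel(W(x,y,.0202),.02)
p=seek(W(-38.5,y,.0202),4)
x,y=(p[:2]-O)@RN*1e3
seek(W(x-.2,y,.0192),4)
c=snap("wrist","held")
print(robot.get_state()["grip_width"])
E
```

```text
seek True [-40.15  -7.21] 0.0196 [-0.3 -0.  -0.5] 16.5
seek False [-40.11  -7.2 ] 0.0195 [-1.   1.7  5.2] 16.7
0.029810159194351787
```

```bash
python3 - <<'E'
from h import *
robot.release(); p=robot.get_state()["eef_pos"]; robot.movel([p[0],p[1],.13],.12)
robot.goto([.482,-.155,.20],quat(TH)); c=snap("wrist","zn3")
for l in lids(c,.052):
    if max(l[2])<85 and l[0][1]<0: print(((l[0]-O)@RN*1e3).round(1),np.degrees(l[1]-TH).round(1),np.round(l[2],1))
print(robot.get_state()["t"])
cv2.imwrite("pics/zn3c.png",cv2.resize(c["pixels"][42:192,166:346,::-1],None,fx=4,fy=4,interpolation=cv2.INTER_CUBIC))
E
```

```text
[39.3 16.4] 90.1 [28.9 79.1]
20.3917
```

View pics/zn3c.png

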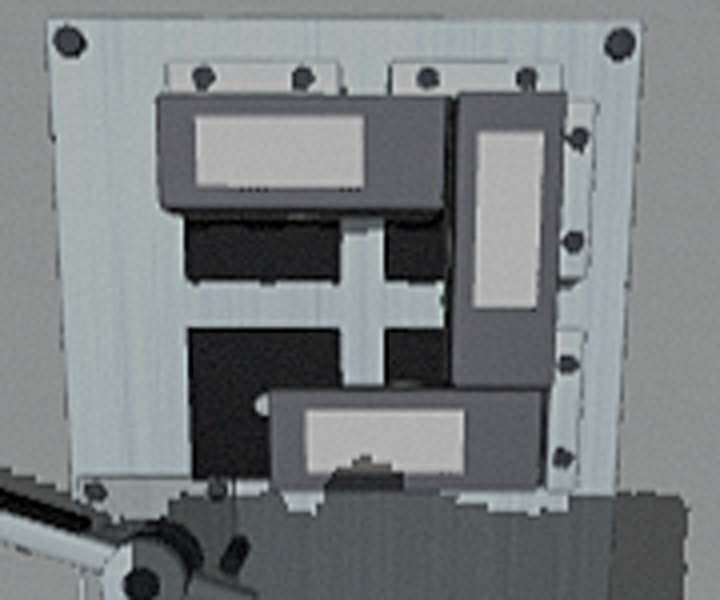

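The near case lies flush against the right case's end (crop y≈388), with its left end at crop x≈271 and its right end by the fence. Next is the left case.

```bash
python3 - <<'E'
from h import *
c=np.load("pics/zn3.npz"); px=lambda p:(np.array(p,float)+.5)/4-.5+[166,42]
e=(cast(c,px([(270,390),(275,490),(545,388),(542,488)]),.052)-O)@RN*1e3; print("near case corners",e.round(1).tolist())
yl=max(43.,e[:2,1].mean()+17); print("left y",yl)
robot.goto([.42,.2,.17],quat(np.radians(130)))
pick([.4864,.3274],np.radians(130),-.007)
robot.movel([.44,.15,.16],.2)
yaw=TH+np.pi; X=-18.5+7
robot.goto(W(X,yl,.15),quat(yaw)); robot.movel(W(X,yl,.026),.1)
seek(W(X,yl,.0185),4)
p=robot.get_state()["eef_pos"]; robot.movel([*p[:2],.0202],.02)
p=seek(W(X+6,yl,.0202),4)
x,y=(p[:2]-O)@RN*1e3
seek(W(x-.3,y,.0192),4); print(robot.get_state()["grip_width"])
E
```

```text
near case corners [[-24.6, 27.1], [-53.6, 26.1], [-23.9, -52.4], [-52.9, -52.7]]
left y 43.64135275033087
grip 0.02948767629098653 19.975580871105194 [0.491  0.3221 0.0035]
seek True [-11.57  43.68] 0.0195 [-1.5 -0.6  4.7] 30.5
seek True [-6.4  43.76] 0.0196 [-0.2  0.6 -1.1] 31.3
seek False [-6.42 43.75] 0.0195 [-1.5  0.2  4.8] 31.6
0.029818144224708517
```

```bash
python3 - <<'E'
from h import *
robot.release(); p=robot.get_state()["eef_pos"]; robot.movel([p[0],p[1],.14],.12)
robot.goto([.44,-.06,.22],quat(TH)); c=snap("wrist","zn4")
f=192/np.tan(np.radians(c["fov_y"])/2)
for n,P in [("knobtop",W(-57,192,.0925)),("origin",W(0,0,.016))]:
    q=np.linalg.inv(c["T"])@np.r_[P,1]; print(n,np.round(P,4),f*q[0]/q[2]+c["cx"],f*q[1]/q[2]+c["cy"])
print(robot.get_state()["t"])
cv2.imwrite("pics/zn4c.png",cv2.resize(c["pixels"][0:200,90:356,::-1],None,fx=3,fy=3,interpolation=cv2.INTER_CUBIC))
E
```

```text
knobtop [0.4879 0.0339 0.0925] 169.9168059883213 138.10689888344558
origin [ 0.5593 -0.1532  0.016 ] 331.31642792094465 90.77492770803403
36.5333
```

View pics/zn4c.png

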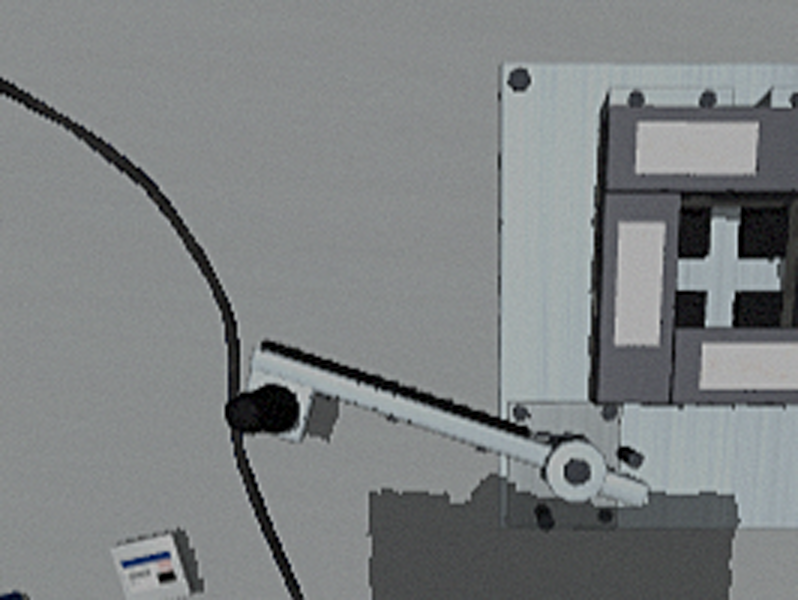

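The four cases form the pinwheel with a square gap around crop (725,265). The knob top is at crop (243,413), within about 2 mm of the prediction. Now I'll grip the knob and swing it.

```bash
cat >> h.py <<'E'
PV=np.array([-82.,66.]); A0=np.arctan2(126,25)
def arm(a,z=.057):
    r=A0-a; return W(*(PV+128.5*np.array([np.cos(r),np.sin(r)])),z), quat(TH+r)
def ang():
    p=((robot.get_state()["eef_pos"][:2]-O)@RN*1e3)-PV; return A0-np.arctan2(p[1],p[0]),np.hypot(*p)
E
python3 - <<'E'
from h import *
p,q=arm(.012,.15); robot.goto(p,q)
p,q=arm(.012); print(robot.movel(p,.1,threshold=6))
robot.close(30); s=robot.get_state(); print(s["grip_width"],s["grasp_force"],s["ft_force"].round(1))
for a in np.linspace(.1,1.17,12):
    p,q=arm(a); robot.movel(p,.05,attitude=q)
    s=robot.get_state(); print(round(a,2),np.round(ang(),3),s["ft_force"].round(1),s["grip_width"].round(4),round(s["t"],1))
E
```

```text
False
0.015500686690978437 30.00041574239731 [-3.6  0.5  2.5]Traceback (most recent call last):
  File "<stdin>", line 7, in <module>
AttributeError: 'float' object has no attribute 'round'
```

```bash
python3 - <<'E'
from h import *
for a in np.linspace(.2,1.17,10):
    p,q=arm(a); robot.movel(p,.05,attitude=q)
    s=robot.get_state(); print(round(a,2),np.round(ang(),3),s["ft_force"].round(1),round(float(s["grip_width"]),4),round(s["t"],1))
E
```

```text
0.2 [  0.198 128.415] [-4.3 -0.3  3. ] 0.0152 40.6
0.31 [  0.305 128.361] [-5.2 -0.6  2.5] 0.0155 41.1
0.42 [  0.413 128.278] [-6.3 -0.2  3.5] 0.0154 41.5
0.52 [  0.52  128.191] [-5.9 -1.   3.1] 0.015 41.9
0.63 [  0.628 128.094] [-6.9 -0.1  3.4] 0.0153 42.4
0.74 [  0.735 128.022] [-8.1 -0.2  4.2] 0.0153 42.8
0.85 [  0.842 127.941] [-8.9  0.8  5.2] 0.0151 43.2
0.95 [  0.949 127.823] [-9.   1.3  5.4] 0.0156 43.6
1.06 [  1.056 127.714] [-10.9   2.4   5.8] 0.0152 44.0
1.17 [  1.164 127.657] [-10.8   4.8   7. ] 0.0154 44.5
```

```bash
sed -i 's/128.5\*/127.3*/' h.py; python3 - <<'E'
from h import *
for a,th in [(1.17,None),(1.20,None),(1.225,10),(1.24,8),(1.255,8),(1.27,8),(1.285,8)]:
    p,q=arm(a,.0575); r=robot.movel(p,.02,attitude=q,threshold=th) if th else robot.movel(p,.02,attitude=q)
    s=robot.get_state(); print(a,r,np.round(ang(),4),s["ft_force"].round(1),round(float(s["grip_width"]),4),round(s["t"],1))
    if s["ft_force"][1]>18: break
c=snap("wrist","fin"); c=snap("top","fint"); c=snap("scene","fins")
a,b=cv2.imread("pics/fin.png"),cv2.imread("pics/fint.png")
cv2.imwrite("pics/final.png",np.vstack([cv2.resize(a,(400,300)),cv2.resize(b[200:400,380:620],(360,300))[:, :360] if 0 else cv2.resize(b[225:400,380:613],(400,300))]))
E
```

```text
1.17 False [  1.1606 127.3362] [-1.1  6.1 -2.5] 0.0154 44.7
1.2 False [  1.191  127.3237] [-1.2  7.  -2.1] 0.0152 45.1
1.225 False [  1.2157 127.321 ] [-1.5  6.4 -1.5] 0.0155 45.4
1.24 False [  1.2306 127.2821] [-1.   7.  -3.1] 0.0155 45.6
1.255 False [  1.245  127.2722] [-2.3  5.7 -2.5] 0.0156 45.9
1.27 False [  1.2501 127.3002] [-3.5 14.7 -0.4] 0.0152 46.1
1.285 False [  1.2543 127.2806] [-5.2 24.5  1.9] 0.0159 46.4
```

View pics/final.png

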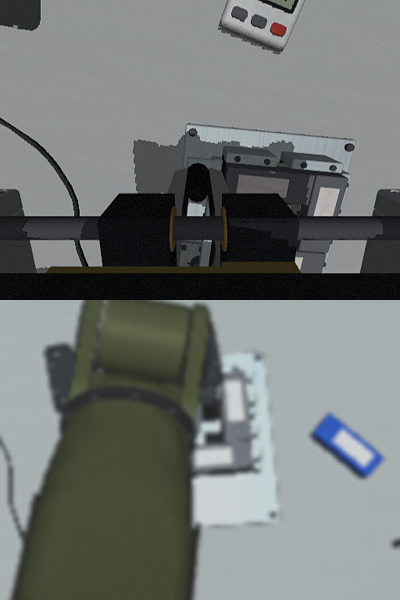

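The force jump at 1.25 rad shows the stop was met. The visible cases lie in place and the knob is in the fingers. I'll ease the push slightly and hand in.

```bash
python3 - <<'E'
from h import *
p,q=arm(1.277,.0575); robot.movel(p,.02,attitude=q); robot.pause(.5)
s=robot.get_state(); print(ang(),s["ft_force"].round(1),s["grip_width"],s["t"])
print(robot.hand_in())
E
```

```text
(np.float64(1.2519628202043778), np.float64(127.269271646599)) [-4.9 19.7 -0.4] 0.01544852563506425 47.275
the job is handed in; nothing more can be done
None
```

Both spare cases are laid and the pinwheel is complete. I handed in at 47 s of the 72 s allowed, with the squaring arm held by its knob against its stop (1.25 rad, about 20 N); in the last pictures the robot hid the left case.

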